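# Load a sample carrier into the cooled dock under its leaf springs

### The job

Load the white sample carrier into the cooled dock: with your fingertips on its blue finger land, press it down firmly against the spring-mounted cold plate and, keeping it pressed, slide it forward under the bridge and its two leaf springs until its nose is fully home against the end stop. Then let go and move clear; the floating cold plate and the springs keep it there. Do not lift or tip the carrier, do not touch the dark field with the samples, and leave the jar, the vial and the vial rack where they stand.

Things in the scene. Friction and masses are not known exactly. Their poses are not given: they have to be found in the camera images.
- dock: Dark grey cooled dock fixed to the bench, 264 x 130 mm, with a finned heat sink (to z = 32 mm) beyond its far end. Origin at bench level under its middle; x is the push-in direction (yaw within 0.35 rad of world x), y left, z up. Two side rails, 104 mm apart, tops at z = 34 mm, guide the carrier. Between them lies the floating cold plate, slick aluminium, 240 x 64 mm, x = -118 to 122 mm.
- bridge_mid (a point): Middle of the underside of the square aluminium bridge bar that crosses the dock over the rails, at x = 68, z = 34 mm in the dock's frame. The bar is 16 mm wide in x (60 to 76 mm) and 16 mm high (screw heads to z = 53 mm). The unpressed carrier's top stands 4 mm above this underside, so its nose butts on the bar unless pressed down.
- stop_mid (a point): Middle of the near face of the end stop, a cross wall at the dock's far end, at x = 125, z = 34 mm in the dock's frame; its top is at z = 40 mm.
- leaf_tip (a point): End of the left one of two stainless leaf springs, 11 mm wide, at y = +41 and -41 mm in the dock's frame, listed unbent as about x = 115, z = 26 mm. They run from under the bridge's far side forward and down. The carrier's nose lifts them and they then drag on its side margins with about 3 to 5 N each.
- cold_plate (a joint): Depth of the cold plate, m: 0 free (top 30 mm above the bench) to 0.009 (hard stop). Sprung upward, stays level. With the carrier on it, it yields at about 8 N, then 1.5 N per mm: 14 N at 4 mm, 18 N at 6.5 mm, 22 N at 9 mm. The carrier passes the bridge only when it is 4 to 9 mm down. Let go there, the carrier rises against bridge and leaf springs and stays.
- carrier: White flat plate 150 (x) x 100 (y) x 8 mm, about 0.3 kg, loose on the cold plate between the rails (2 mm play each side). Origin: centre of its underside; x points to its nose, as the dock's x. At the start 73 to 93 mm short of home. The dark field of steel-capped micro-vials, x = -31 to 57, y = -32 to 32 mm, sunk 1.5 mm, must not be touched.
- finger_land (a point): Centre of the carrier's blue finger land, on its top surface, 55 mm behind the carrier's origin; 38 mm above the bench at the start. Flat, 40 mm long in x, 64 mm wide in y. Its front is closed by a blue rib (5 mm thick, 5 mm high, 64 mm wide, near face 20 mm ahead of this point) that stops slipping fingertips and keeps them off the samples.
- carrier_nose (a point): Middle of the carrier's front edge, half-way up (4 mm above its underside). Home when it meets the end stop, x = 125 mm in the dock's frame.
- jar_center (a point): Half-way up a loose glass solvent jar with white cap, 60 mm diameter, 95 mm tall, standing beside the dock. Leave alone.
- vial_center (a point): Half-way up a loose glass vial with steel cap, 23 mm diameter, 75 mm tall, standing beside the dock. Leave alone.
- rack_center (a point): Half-way up a loose grey vial rack with vials, 66 x 96 mm, 87 mm tall over the caps, standing beside the dock. Leave alone.
Not all that is in view belongs to the job. Of the things like the carrier, leave any that is purple; of the rest the smaller one is meant.

How it is judged:
By the outcome, as a careful person would: the job done as asked, in the order asked, and still so for the second after the job is handed in, with the robot touching nothing.
It also fails if it takes over 38 s, if anything falls off the work surface, if the arm or the gripper's body presses on something with over 40 N, if the wrist force passes 120 N, or if a joint passes its speed limit or range.

### The arm

A 6-joint arm with a two-finger parallel gripper is mounted at the origin on the work surface. World frame = base frame: x ahead of the robot, y to its left, z up, the work surface at z = 0. Lengths are in m, angles in degrees, forces in N, time in s.
With the tool pointing down it reaches from about 0.35 to 0.925 m from the base axis. Payload 6.4 kg.
Tool frame: the origin (TCP) lies between the finger pads; the fingertips stand 17 mm ahead of it and the grasp point (between the pads) lies 2 mm behind it (robot.tips_ahead is the z of the fingertips in the tool frame, in m); z points along the fingers, y is the line along which they close (so a half turn about z gives the same grasp; the last joint's range is limited). The gripper opens to 85 mm and grips with 20 to 120 N. Pads are 22 mm wide; open, the fingers measure 114 mm over their backs; the gripper's body (76 mm by 85 mm) begins 54 mm behind the grasp point. The pads swing forward as they close: fully open they stand 13 mm farther back than shut.
Start: joints at [-77.47, 14.043, 89.255, -0, 76.702, -9.975], TCP at [0.249, -0.601, 0.248] pointing down, gripper open.
Joint ranges: [-179.41, 179.41], [-58.25, 129.5], [7.25, 145.43], [-54.29, 234.29], [11.92, 165.04], [-157.13, 157.13]. Speed limits (degrees/s): [147.25, 147.25, 180, 180, 180, 180].

### API

Orientations are given as a 3x3 rotation matrix whose columns are the frame's x, y, z axes.
In Python, from station import robot, optics gives the robot as it stands.
- The arm moves only by the tool arm_command, never from a script. Its argument "deltas" is a list of rows, each a list of 3 entries, a list of its own where there are three numbers: the shift along the tool's x, y, z in cm, then the turn, a rotation vector about the tool's x, y, z in rad, then the closure, from -1 (fully open) to 1 (shut). A call has 1 to 10 rows; each row shifts and turns the commanded pose from where the row before left it, along the tool's axes as they then stand; what a row does not reach is not made up. A row lasts 1/10 s, in which the tool goes at most 50 mm and 8.59 degrees, less where a joint would pass 70% of its speed; a pose out of reach is approached as far as the arm can. A call is refused whole if a number of a shift passes 5 or a number of a turn 0.15, either way. A call with a gripper value outside its range is refused whole. The fingers move at their own pace and stop on an object; "force" is the grip in N (left out, the last holds). Time passes only in rows, so rows that do not move let the fingers close. It gives the time, the measured TCP pose, the force, the opening and the grip force at its end, in the units of the state.
- robot.read_state(): the state, without advancing time (a new reading comes with each control period).
- optics.camera(name): name is "scene" or "top" or "wrist"; returns a dict with "img" (420x560x3 uint8, red, green, blue), "mtx" (3x3 intrinsics, pixels), "position" and "rotation" of the camera in the world. Camera axes: x right, y up, looking along -z (the intrinsics and any distortion apply to the point x, -y, -z); pixel columns grow to the right and rows downward; lengths in m; the calibration is good to about 2 mm. A picture is of the moment at which its call begins. There is no depth.
- robot.hand_in(): hands the job in; it is judged then, once.
The state is a dict: "clock": time; "joint_pos": joint angles; "dq": joint speeds; "joint_torque": joint torques, N m; "ee_pos": TCP position; "tool_rot": TCP orientation; "force": force on the tool from outside, world axes, zero at the start; "moment": the same for the moment, N m; "finger_gap": finger opening in m; "grip_force": force on a finger pad.
Only numpy, scipy, OpenCV 4.12 (cv2) and the standard library are available. Lean on these libraries where they do the work, as an engineer would, in place of code of your own. Each camera call takes 0.05 s, during which the arm holds its last target. There are 200 camera calls.

## Working session

There is one attempt and no reset: what is moved stays moved. The work goes in short steps, Python scripts to look and compute and a tool call to move; the robot and the scene stay as the last step left them, time stands still between calls to the robot, and variables do not carry over. Pictures are saved under pics/ and viewed, at most 10 in all, crops included, and the job is handed in when it is done.

Besides the shell and the picture viewer there is one more tool, called after "Call:" as name([rows], argument=value, ...), one row to a line, values as JSON. arm_command: Moves the arm, as the interface text tells. Its arguments: {"type":"object","properties":{"deltas":{"type":"array"},"force":{"type":"number"}},"required":["deltas"]}

```bash
mkdir -p pics; cat > h.py <<'E'
import numpy as np, cv2
from station import robot, optics
def shot(n,f):
    c=optics.camera(n); cv2.imwrite('pics/'+f,c['img'][:,:,::-1]); np.save('pics/'+f+'.npy',c,allow_pickle=True); return c
def load(f): return np.load('pics/'+f+'.npy',allow_pickle=True).item()
def ray(c,u,v,z):
    d=np.linalg.inv(c['mtx'])@[u,v,1]; d=np.array(c['rotation'])@(d*[1,-1,-1]); p=np.array(c['position'])
    return p+d*(z-p[2])/d[2]
def proj(c,P):
    q=np.array(c['rotation']).T@(np.array(P)-c['position']); q=np.array(c['mtx'])@(q*[1,-1,-1]); return q[:2]/q[2]
E
python3 - <<'E'
from h import *
a=shot('top','t0.png'); b=shot('scene','s0.png'); print(a.keys(),a['position'],a['mtx'],b['position'])
s=robot.read_state();print(s['clock'],s['ee_pos'],s['tool_rot'],s['force'])
E
```

```text
dict_keys(['img', 'mtx', 'position', 'rotation']) [0.29838942 0.01806726 1.26397546] [[473.97458187   0.         273.98010626]
 [  0.         473.97458187 215.46141273]
 [  0.           0.           1.        ]] [1.031293   0.74688723 0.66015906]
0.1 [ 0.24871461 -0.60003571  0.24730341] [[ 9.23840100e-01  3.82778451e-01 -3.57843960e-04]
 [ 3.82778504e-01 -9.23838701e-01  1.63423434e-03]
 [ 2.94959588e-04 -1.64674619e-03 -9.99998601e-01]] [0.22128756 0.20355356 0.1644984 ]
```

View pics/t0.png

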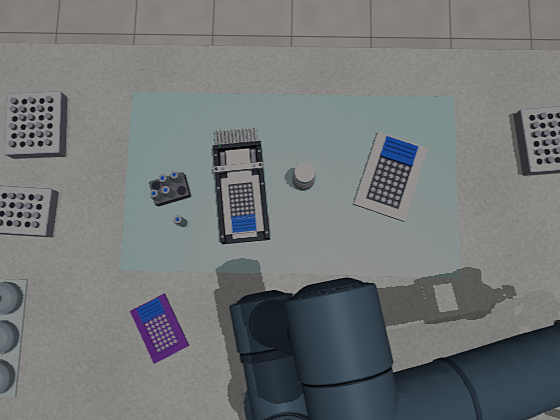

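View pics/s0.png

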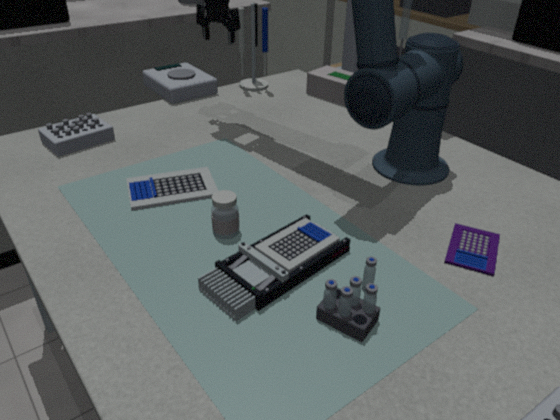

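The dock is at (241,190) in the top view. The white carrier is in it, with its blue land at (243,224) and its nose short of the bridge at (238,168). The jar is at (304,176), the rack at (169,188) and the vial at (179,221). The large white plate and the purple one are decoys.

```bash
python3 - <<'E'
from h import *
for n in ('t0.png','s0.png'):
    c=load(n); im=c['img']; hsv=cv2.cvtColor(im,cv2.COLOR_RGB2HSV)
    m=cv2.inRange(hsv,(105,150,60),(122,255,255)); k,l,st,ce=cv2.connectedComponentsWithStats(m)
    for i in range(1,k):
        if st[i,4]>60:
            ys,xs=np.where(l==i); r=cv2.minAreaRect(np.c_[xs,ys].astype(np.float32)); print(n,st[i],ce[i],ray(c,*ce[i],.038),'\n',[ray(c,*p,.038)[:2].round(4) for p in cv2.boxPoints(r)])
c=load('t0.png'); im=c['img']
m=(im.max(2)<70).astype(np.uint8); m[:,:205]=0; m[:,275:]=0;m[:130]=0;m[250:]=0
ys,xs=np.where(m); P=np.array([ray(c,x,y,.034)[:2] for x,y in zip(xs,ys)]).astype(np.float32)
r=cv2.minAreaRect(P); print(r,cv2.boxPoints(r))
for u,v in((304,176),(169,188),(179,221)): print(ray(c,u,v,.09))
E
```

```text
t0.png [381 136  37  30 670] [398.99104478 150.52686567] [ 0.65995604 -0.28635248  0.038     ] 
 [array([ 0.6479, -0.2354]), array([ 0.7002, -0.2527]), array([ 0.6722, -0.3374]), array([ 0.6202, -0.3197])]
t0.png [231 214  25  19 352] [243.28977273 223.17613636] [0.45705911 0.1216386  0.038     ] 
 [array([0.4753, 0.1547]), array([0.483 , 0.0943]), array([0.4408, 0.0888]), array([0.4332, 0.1488])]
t0.png [137 298  28  26 391] [150.24808184 310.04859335] [0.22893841 0.35212534 0.038     ] 
 [array([0.2312, 0.3904]), array([0.2606, 0.3346]), array([0.2249, 0.3141]), array([0.1957, 0.3697])]
s0.png [130 178  27  22 393] [142.06361323 189.57251908] [ 0.682587  -0.2516942  0.038    ] 
 [array([ 0.6978, -0.2977]), array([ 0.6386, -0.29  ]), array([ 0.6656, -0.2085]), array([ 0.7211, -0.2175])]
s0.png [298 223  32  19 290] [313.93793103 231.65517241] [0.45733013 0.11928092 0.038     ] 
 [array([0.4792, 0.0905]), array([0.4426, 0.0677]), array([0.4355, 0.1439]), array([0.4708, 0.1634])]
s0.png [454 249  34  21 425] [470.50588235 259.06823529] [0.26126151 0.37449705 0.038     ] 
 [array([0.2959, 0.3581]), array([0.255 , 0.3361]), array([0.2249, 0.3911]), array([0.2661, 0.4108])]
((0.5586913824081421, 0.13410621881484985), (0.3009239435195923, 0.12917155027389526), 6.788458347320557) [[0.40164995 0.18045402]
 [0.41691852 0.05218803]
 [0.7157328  0.08775842]
 [0.70046425 0.2160244 ]]
[ 0.57384766 -0.03284811  0.09      ]
[0.53643075 0.30860012 0.09      ]
[0.45259344 0.27881712 0.09      ]
```

Call:
arm_command([
  [[1.2, -1.5, 0], [0, 0, 0], 1],
  [[2.3, -3, 0], [0, 0, 0], 1],
  [[2.3, -3, 0], [0, 0, 0], 1],
  [[2.3, -3, 0], [0, 0, 0], 1],
  [[2.3, -3, 0], [0, 0, 0], 1],
  [[2.3, -3, 0], [0, 0, 0], 1],
  [[2.3, -3, 0], [0, 0, 0], 1],
  [[2.3, -3, 0], [0, 0, 0], 1],
  [[2.3, -3, 0], [0, 0, 0], 1],
  [[2.3, -3, 0], [0, 0, 0], 1],
], force=40)

```text
clock: 1.1
ee_pos: [0.342, -0.2517, 0.2479]
tool_rot: [[0.924, 0.382, -0.0], [0.382, -0.924, 0.001], [-0.0, -0.001, -1.0]]
force: [0.5, -0.5, 0.8]
finger_gap: -0.0003
grip_force: 0.0
```

Call:
arm_command([
  [[2.3, -3, 0], [0, 0, 0], 1],
  [[2.3, -3, 0], [0, 0, 0], 1],
  [[2.3, -3, 0], [0, 0, 0], 1],
  [[2.3, -3, 0], [0, 0, 0], 1],
  [[2.3, -3, 0], [0, 0, 0], 1],
  [[2.3, -3, 0], [0, 0, 0], 1],
  [[2.3, -3, 0], [0, 0, 0], 1],
  [[2.3, -3, 0], [0, 0, 0], 1],
  [[2.3, -3, 0], [0, 0, 0], 1],
  [[1.4, -2.2, 0], [0, 0, 0], 1],
])

```text
clock: 2.1
ee_pos: [0.4344, 0.1031, 0.248]
tool_rot: [[0.923, 0.384, -0.0], [0.384, -0.923, 0.0], [-0.0, -0.0, -1.0]]
force: [0.4, -0.8, -0.8]
finger_gap: -0.0002
grip_force: 0.0
```

Call:
arm_command([
  [[0, 0, 1], [0, 0, 0.09], 1],
  [[0, 0, 1], [0, 0, 0.09], 1],
  [[0, 0, 1], [0, 0, 0.09], 1],
  [[0, 0, 0], [0, 0, 0], 1],
])

```text
clock: 2.5
ee_pos: [0.4332, 0.1011, 0.2165]
tool_rot: [[0.992, 0.123, -0.004], [0.123, -0.992, 0.0], [-0.004, -0.001, -1.0]]
force: [-0.6, -0.8, 0.8]
finger_gap: -0.0004
grip_force: 0.0
```

```bash
python3 - <<'E'
from h import *
c=shot('wrist','w1.png'); print(c['position'],c['rotation'])
s=robot.read_state();print(s['clock'],s['ee_pos'],s['tool_rot'],s['force'],s['finger_gap'],robot.tips_ahead)
E
```

```text
[0.51245146 0.1104971  0.34093057] [[ 1.22003585e-01  9.42871334e-01  3.10014150e-01]
 [-9.92529406e-01  1.15676203e-01  3.87865193e-02]
 [ 7.09437356e-04 -3.12430254e-01  9.49940436e-01]]
2.55 [0.43374722 0.101026   0.21743387] [[ 9.92236432e-01  1.24346663e-01 -2.18424604e-03]
 [ 1.24347097e-01 -9.92238779e-01  6.36626144e-05]
 [-2.15937739e-03 -3.34773021e-04 -9.99997613e-01]] [-0.00516623  0.52674775 -0.25389305] 2.11274268964435e-05 0.017
```

View pics/w1.png

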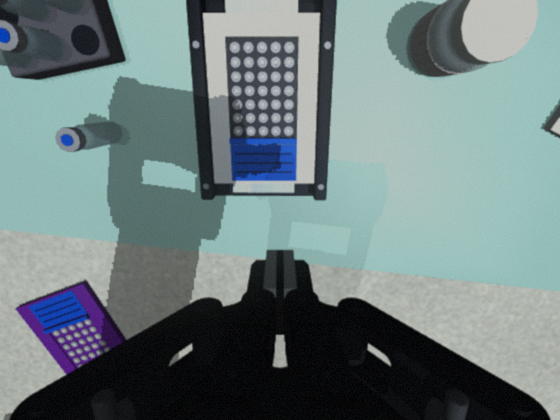

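The wrist view shows the blue land at about (231–297, 139–181), the rib against the vial field at row ~139, and the rails at columns 203 and 322. The closed fingertips are at (280,255).

```bash
python3 - <<'E'
from h import *
c=load('w1.png'); im=c['img']; hsv=cv2.cvtColor(im,cv2.COLOR_RGB2HSV)
m=cv2.inRange(hsv,(105,120,30),(125,255,255)); m[:,:205]=0;m[:,320:]=0
m=cv2.morphologyEx(m,cv2.MORPH_CLOSE,np.ones((5,5)))
cs=max(cv2.findContours(m,0,2)[0],key=cv2.contourArea)
P=np.array([ray(c,*p[0],.038)[:2] for p in cs],np.float32); r=cv2.minAreaRect(P);print(r,'\n',cv2.boxPoints(r))
# rails screws, white carrier edges via row scans
for v in (100,150,180): 
    g=im[v].astype(int).sum(1); print(v,[ (u,g[u]) for u in range(190,340) if abs(g[u]-g[u-1])>120])
for q in ((195,45),(328,45),(207,187),(320,187)): print(ray(c,*q,.036))
s=robot.read_state(); print(proj(c,s['ee_pos']+s['tool_rot']@np.array([0,0,.017])))
E
```

```text
((0.4582059979438782, 0.11965281516313553), (0.04215475171804428, 0.0634312629699707), 6.997854709625244) 
 [[0.43342164 0.1485643 ]
 [0.44114962 0.08560554]
 [0.48299035 0.09074134]
 [0.47526237 0.15370008]]
100 [(208, np.int64(204)), (209, np.int64(351)), (228, np.int64(239)), (297, np.int64(391)), (298, np.int64(531)), (317, np.int64(289)), (318, np.int64(111)), (331, np.int64(330)), (332, np.int64(519))]
150 [(212, np.int64(282)), (297, np.int64(545)), (315, np.int64(308)), (316, np.int64(149)), (328, np.int64(290)), (329, np.int64(507))]
180 [(214, np.int64(268)), (314, np.int64(326)), (315, np.int64(152)), (327, np.int64(393))]
[0.55087433 0.19012161 0.036     ]
[0.56519523 0.07372456 0.036     ]
[0.42259    0.17318048 0.036     ]
[0.43651404 0.05972722 0.036     ]
[278.95949602 266.49248895]
```

Call:
arm_command([
  [[1, -0.5, 1], [0, 0, 0], 1],
  [[1, -0.5, 2], [0, 0, 0], 1],
  [[0.9, -0.5, 2], [0, 0, 0], 1],
  [[0, 0, 2], [0, 0, 0], 1],
  [[0, 0, 2], [0, 0, 0], 1],
  [[0, 0, 2], [0, 0, 0], 1],
  [[0, 0, 1.5], [0, 0, 0], 1],
  [[0, 0, 1], [0, 0, 0], 1],
  [[0, 0, 0.5], [0, 0, 0], 1],
  [[0, 0, 0], [0, 0, 0], 1],
])

```text
clock: 3.55
ee_pos: [0.4614, 0.1194, 0.0782]
tool_rot: [[0.992, 0.123, -0.0], [0.123, -0.992, 0.0], [-0.0, -0.0, -1.0]]
force: [-1.1, -0.1, -1.1]
finger_gap: 0.0001
grip_force: 0.0
```

```bash
python3 - <<'E'
from h import *
c=shot('wrist','w2.png'); 
s=robot.read_state();print(s['clock'],s['ee_pos'],s['force'])
E
```

```text
3.6 [0.46178412 0.11937744 0.07875804] [ 0.26770763 -0.27341581 -0.05463031]
```

View pics/w2.png

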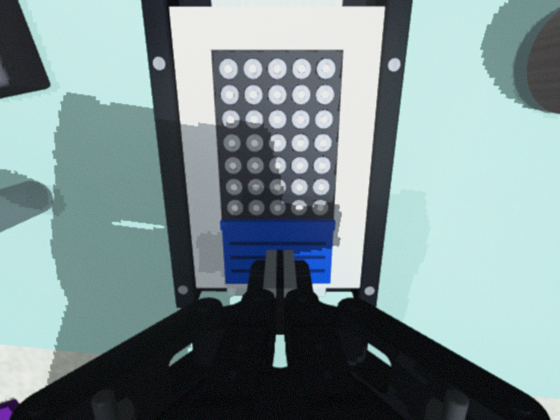

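```bash
python3 - <<'E'
from h import *
c=load('w2.png'); im=c['img']
s=robot.read_state(); R=np.array(s['tool_rot']); t=np.array(s['ee_pos'])
f=lambda u,v,z:((R.T@(ray(c,u,v,z)-t))[:2]*1000).round(1)
print('tipproj',proj(c,t+R@[0,0,.017]))
for n,u,v,z in (('land rear L',225,283,.038),('land rear R',331,283,.038),('rib far top',278,220,.043),('rib far base',278,220,.038),('nose L',169,7,.038),('nose R',385,7,.038),('rearR',361,289,.038)): print(n,f(u,v,z))
g=im[:,300].astype(int); print([(v,tuple(g[v])) for v in range(215,260,2)])
E
```

```text
tipproj [278.71187294 266.35375724]
land rear L [-24.6 -32.6]
land rear R [-24.7  31.6]
rib far top [18.1 -0.4]
rib far base [16.2 -0.4]
nose L [121.3 -50.5]
nose R [121.2  49.3]
rearR [-28.9  50.2]
[(215, (np.int64(47), np.int64(49), np.int64(56))), (217, (np.int64(34), np.int64(38), np.int64(45))), (219, (np.int64(27), np.int64(40), np.int64(84))), (221, (np.int64(25), np.int64(46), np.int64(96))), (223, (np.int64(28), np.int64(54), np.int64(125))), (225, (np.int64(19), np.int64(47), np.int64(119))), (227, (np.int64(22), np.int64(51), np.int64(125))), (229, (np.int64(20), np.int64(48), np.int64(120))), (231, (np.int64(22), np.int64(47), np.int64(121))), (233, (np.int64(21), np.int64(51), np.int64(122))), (235, (np.int64(18), np.int64(45), np.int64(118))), (237, (np.int64(16), np.int64(49), np.int64(121))), (239, (np.int64(15), np.int64(46), np.int64(120))), (241, (np.int64(17), np.int64(41), np.int64(102))), (243, (np.int64(18), np.int64(27), np.int64(63))), (245, (np.int64(12), np.int64(37), np.int64(98))), (247, (np.int64(14), np.int64(45), np.int64(121))), (249, (np.int64(13), np.int64(45), np.int64(121))), (251, (np.int64(13), np.int64(58), np.int64(153))), (253, (np.int64(28), np.int64(84), np.int64(209))), (255, (np.int64(15), np.int64(68), np.int64(180))), (257, (np.int64(16), np.int64(48), np.int64(118))), (259, (np.int64(19), np.int64(56), np.int64(144)))]
```

Call:
arm_command([
  [[-0.4, 0, 0.5], [0, 0, 0], 1],
  [[0, 0, 0.7], [0, 0, 0], 1],
  [[0, 0, 0.6], [0, 0, 0], 1],
  [[0, 0, 0.2], [0, 0, 0], 1],
  [[0, 0, 0.1], [0, 0, 0], 1],
  [[0, 0, 0.1], [0, 0, 0], 1],
  [[0, 0, 0], [0, 0, 0], 1],
])

```text
clock: 4.3
ee_pos: [0.4575, 0.1189, 0.0563]
tool_rot: [[0.992, 0.123, 0.0], [0.123, -0.992, 0.0], [0.0, -0.0, -1.0]]
force: [-0.2, -0.7, -0.3]
finger_gap: 0.0005
grip_force: 0.0
```

Call:
arm_command([
  [[0, 0, 0.1], [0, 0, 0], 1],
  [[0, 0, 0.1], [0, 0, 0], 1],
  [[0, 0, 0], [0, 0, 0], 1],
])

```text
clock: 4.6
ee_pos: [0.4577, 0.1189, 0.055]
tool_rot: [[0.992, 0.123, -0.0], [0.123, -0.992, -0.0], [-0.0, 0.0, -1.0]]
force: [-2.7, 0.2, 6.1]
finger_gap: 0.0001
grip_force: 2.9
```

Call:
arm_command([
  [[0, 0, 0.1], [0, 0, 0], 1],
  [[0, 0, 0.1], [0, 0, 0], 1],
  [[0, 0, 0.1], [0, 0, 0], 1],
  [[0, 0, 0.1], [0, 0, 0], 1],
  [[0, 0, 0.1], [0, 0, 0], 1],
  [[0, 0, 0], [0, 0, 0], 1],
])

```text
clock: 5.2
ee_pos: [0.4578, 0.1189, 0.0508]
tool_rot: [[0.992, 0.123, -0.001], [0.123, -0.992, -0.0], [-0.001, 0.0, -1.0]]
force: [-7.0, -1.8, 15.2]
finger_gap: -0.0003
grip_force: 7.6
```

Call:
arm_command([
  [[0, 0, 0.1], [0, 0, 0], 1],
  [[0, 0, 0.1], [0, 0, 0], 1],
  [[0, 0, 0], [0, 0, 0], 1],
])

```text
clock: 5.5
ee_pos: [0.4578, 0.119, 0.0491]
tool_rot: [[0.992, 0.123, -0.001], [0.123, -0.992, -0.0], [-0.001, 0.0, -1.0]]
force: [-8.2, -1.2, 18.4]
finger_gap: 0.0002
grip_force: 8.9
```

Call:
arm_command([
  [[0.1, 0, 0], [0, 0, 0], 1],
  [[0.2, 0, 0], [0, 0, 0], 1],
  [[0.2, 0, 0], [0, 0, 0], 1],
  [[0.2, 0, 0], [0, 0, 0], 1],
  [[0.1, 0, 0], [0, 0, 0], 1],
  [[0, 0, 0], [0, 0, 0], 1],
])

```text
clock: 6.1
ee_pos: [0.466, 0.1199, 0.0492]
tool_rot: [[0.992, 0.123, -0.001], [0.123, -0.992, -0.0], [-0.001, 0.0, -1.0]]
force: [-7.7, -1.3, 18.3]
finger_gap: -0.0002
grip_force: 8.8
```

```bash
python3 - <<'E'
from h import *
c=shot('wrist','w3.png'); 
s=robot.read_state();print(s['clock'],s['ee_pos'],s['force'])
E
```

```text
6.15 [0.46594293 0.11993443 0.04924412] [-8.12652296 -0.52252654 18.6021996 ]
```

View pics/w3.png

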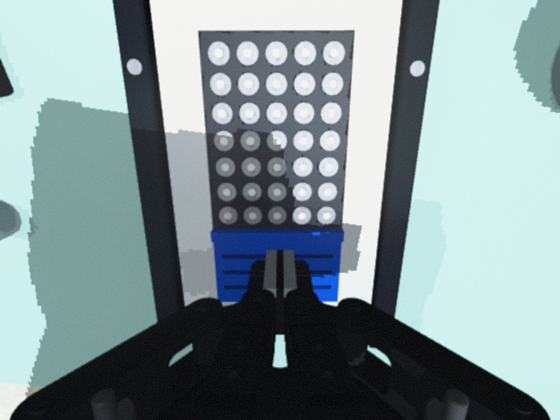

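The land's rear edge is at row ~300, the rib front at row ~231, and the fingertips rest on the land behind the rib. I'll check whether the carrier moved along with the fingertips.

```bash
python3 - <<'E'
from h import *
c=load('w3.png')
s=robot.read_state(); R=np.array(s['tool_rot']); t=np.array(s['ee_pos'])
f=lambda u,v,z:((R.T@(ray(c,u,v,z)-t))[:2]*1000).round(1)
for n,u,v,z in (('land rear L',218,300,.032),('land rear R',338,300,.032),('field/rib base',278,230,.032),('rib far top',278,230,.037),('field far L',199,31,.031),('screwL',134,67,.035),('screwR',418,69,.035)): print(n,f(u,v,z),ray(c,u,v,z).round(4))
c=load('w2.png');print(ray(c,159,63,.035),ray(c,394,65,.035),ray(c,278,51,.037))
E
```

```text
land rear L [-20.1 -32.3] [0.442  0.1495 0.032 ]
land rear R [-20.2  31.6] [0.4497 0.0861 0.032 ]
field/rib base [20.1 -0.3] [0.4858 0.1227 0.032 ]
rib far top [22.2 -0.3] [0.4879 0.1229 0.037 ]
field far L [107.5 -32.3] [0.5686 0.1652 0.031 ]
screwL [ 93.6 -59.1] [0.5515 0.1901 0.035 ]
screwR [92.7 57.5] [0.565  0.0743 0.035 ]
[0.5517744  0.18994168 0.035     ] [0.56506611 0.07452649 0.035     ] [0.56399757 0.13223494 0.037     ]
```

Call:
arm_command([
  [[0.2, 0, 0], [0, 0, 0], 1],
  [[0.3, 0, 0], [0, 0, 0], 1],
  [[0.3, 0, 0], [0, 0, 0], 1],
  [[0.3, 0, 0], [0, 0, 0], 1],
  [[0.3, 0, 0], [0, 0, 0], 1],
  [[0.1, 0, 0], [0, 0, 0], 1],
  [[0, 0, 0], [0, 0, 0], 1],
])

```text
clock: 6.85
ee_pos: [0.4809, 0.1218, 0.0493]
tool_rot: [[0.992, 0.123, -0.0], [0.123, -0.992, -0.0], [-0.0, 0.0, -1.0]]
force: [-7.5, -1.5, 18.1]
finger_gap: -0.0001
grip_force: 8.7
```

Call:
arm_command([
  [[0.2, 0, 0], [0, 0, 0], 1],
  [[0.3, 0, 0], [0, 0, 0], 1],
  [[0.3, 0, 0], [0, 0, 0], 1],
  [[0.2, 0, 0], [0, 0, 0], 1],
  [[0, 0, 0], [0, 0, 0], 1],
])

```text
clock: 7.35
ee_pos: [0.491, 0.123, 0.0494]
tool_rot: [[0.992, 0.123, -0.0], [0.123, -0.992, -0.0], [-0.0, 0.0, -1.0]]
force: [-6.9, -0.8, 17.8]
finger_gap: -0.0
grip_force: 8.6
```

```bash
python3 - <<'E'
from h import *
c=shot('wrist','w4.png')
s=robot.read_state(); R=np.array(s['tool_rot']); t=np.array(s['ee_pos'])
im=c['img']; hsv=cv2.cvtColor(im,cv2.COLOR_RGB2HSV)
m=cv2.inRange(hsv,(105,120,60),(125,255,255)); ys,xs=np.where(m)
for f in ('w3.png','w4.png'):
    q=load(f)['img']; m=cv2.inRange(cv2.cvtColor(q,cv2.COLOR_RGB2HSV),(105,120,40),(125,255,255)); 
    print(f,[ (np.where(m[:,u])[0].min(),np.where(m[:,u])[0].max()) for u in (225,235,320,330)])
E
```

```text
w3.png [(np.int64(228), np.int64(301)), (np.int64(228), np.int64(301)), (np.int64(228), np.int64(302)), (np.int64(228), np.int64(300))]
w4.png [(np.int64(228), np.int64(301)), (np.int64(228), np.int64(301)), (np.int64(228), np.int64(302)), (np.int64(228), np.int64(300))]
```

View pics/w4.png

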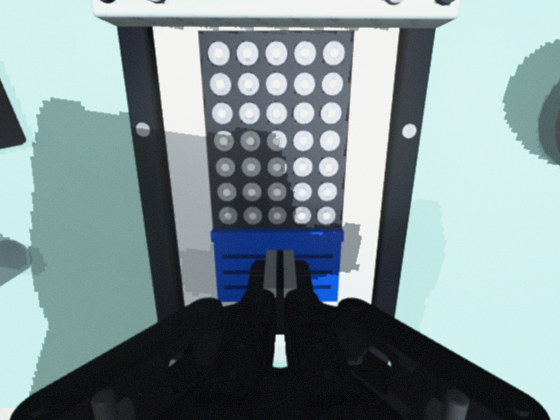

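The carrier moves with the fingers: the land rows match the last view. The bridge's near lower edge is at row ~26, just ahead of the vial field, so the nose is already underneath.

```bash
python3 - <<'E'
from h import *
c=load('w4.png'); s=robot.read_state(); R=np.array(s['tool_rot']); t=np.array(s['ee_pos'])
for v in (24,27): print((R.T@(ray(c,278,v,.034)-t))*1000)
print((R.T@(ray(c,278,31,.031)-t))*1000)
E
```

```text
[ 1.09424927e+02 -4.21795807e-02  1.54637825e+01]
[ 1.08365274e+02 -4.48677751e-02  1.54637512e+01]
[ 1.07533813e+02 -5.75446602e-02  1.84637239e+01]
```

Call:
arm_command([
  [[0.2, 0, 0], [0, 0, 0], 1],
  [[0.3, 0, 0], [0, 0, 0], 1],
  [[0.3, 0, 0], [0, 0, 0], 1],
  [[0.2, 0, 0], [0, 0, 0], 1],
  [[0, 0, 0], [0, 0, 0], 1],
])

```text
clock: 7.9
ee_pos: [0.4999, 0.1242, 0.0488]
tool_rot: [[0.992, 0.123, -0.003], [0.123, -0.992, -0.0], [-0.003, 0.0, -1.0]]
force: [-8.4, 0.2, 15.5]
finger_gap: -0.0005
grip_force: 7.9
```

Call:
arm_command([
  [[0.2, 0, 0.05], [0, 0, 0], 1],
  [[0.3, 0, 0], [0, 0, 0], 1],
  [[0.3, 0, 0], [0, 0, 0], 1],
  [[0.2, 0, 0], [0, 0, 0], 1],
  [[0, 0, 0], [0, 0, 0], 1],
])

```text
clock: 8.4
ee_pos: [0.5086, 0.1254, 0.0476]
tool_rot: [[0.992, 0.123, -0.006], [0.123, -0.992, -0.001], [-0.006, -0.0, -1.0]]
force: [-10.6, -1.8, 15.2]
finger_gap: 0.0002
grip_force: 7.7
```

Call:
arm_command([
  [[0.2, 0, 0], [0, 0, 0], 1],
  [[0.3, 0, 0], [0, 0, 0], 1],
  [[0.3, 0, 0], [0, 0, 0], 1],
  [[0.2, 0, 0], [0, 0, 0], 1],
  [[0, 0, 0], [0, 0, 0], 1],
])

```text
clock: 8.9
ee_pos: [0.5181, 0.1266, 0.0474]
tool_rot: [[0.992, 0.123, -0.007], [0.123, -0.992, -0.001], [-0.007, -0.0, -1.0]]
force: [-10.8, -2.0, 14.6]
finger_gap: -0.0
grip_force: 7.4
```

```bash
python3 - <<'E'
from h import *
c=shot('wrist','w5.png'); q=c['img']
m=cv2.inRange(cv2.cvtColor(q,cv2.COLOR_RGB2HSV),(105,120,40),(125,255,255)); 
print([ (np.where(m[:,u])[0].min(),np.where(m[:,u])[0].max()) for u in (225,235,320,330)])
E
```

```text
[(np.int64(228), np.int64(301)), (np.int64(229), np.int64(301)), (np.int64(228), np.int64(302)), (np.int64(228), np.int64(300))]
```

Call:
arm_command([
  [[0.2, 0, 0], [0, 0, 0], 1],
  [[0.3, 0, 0], [0, 0, 0], 1],
  [[0.3, 0, 0], [0, 0, 0], 1],
  [[0.3, 0, 0], [0, 0, 0], 1],
  [[0.3, 0, 0], [0, 0, 0], 1],
  [[0.1, 0, 0], [0, 0, 0], 1],
  [[0, 0, 0], [0, 0, 0], 1],
])

```text
clock: 9.65
ee_pos: [0.5333, 0.1285, 0.0476]
tool_rot: [[0.992, 0.123, -0.006], [0.123, -0.992, -0.001], [-0.006, -0.0, -1.0]]
force: [-9.3, -1.0, 14.4]
finger_gap: 0.0002
grip_force: 8.3
```

Call:
arm_command([
  [[0.1, 0, 0], [0, 0, 0], 1],
  [[0.1, 0, 0], [0, 0, 0], 1],
  [[0.1, 0, 0], [0, 0, 0], 1],
  [[0.1, 0, 0], [0, 0, 0], 1],
  [[0, 0, 0], [0, 0, 0], 1],
])

```text
clock: 10.15
ee_pos: [0.5371, 0.129, 0.0476]
tool_rot: [[0.992, 0.123, -0.006], [0.123, -0.992, -0.001], [-0.006, -0.0, -1.0]]
force: [-10.8, -2.1, 13.6]
finger_gap: 0.0006
grip_force: 8.3
```

Call:
arm_command([
  [[0.1, 0, 0], [0, 0, 0], 1],
  [[0.1, 0, 0], [0, 0, 0], 1],
  [[0, 0, 0], [0, 0, 0], 1],
])

```text
clock: 10.45
ee_pos: [0.539, 0.1292, 0.0476]
tool_rot: [[0.992, 0.123, -0.006], [0.123, -0.992, -0.001], [-0.006, -0.0, -1.0]]
force: [-10.0, -1.5, 13.4]
finger_gap: -0.0002
grip_force: 8.3
```

Call:
arm_command([
  [[0.1, 0, 0], [0, 0, 0], 1],
  [[0.1, 0, 0], [0, 0, 0], 1],
  [[0, 0, 0], [0, 0, 0], 1],
])

```text
clock: 10.75
ee_pos: [0.5411, 0.1295, 0.0476]
tool_rot: [[0.992, 0.123, -0.006], [0.123, -0.992, -0.001], [-0.006, -0.0, -1.0]]
force: [-9.6, -1.3, 14.5]
finger_gap: 0.0
grip_force: 8.3
```

```bash
python3 - <<'E'
from h import *
c=shot('wrist','w6.png'); q=c['img']
m=cv2.inRange(cv2.cvtColor(q,cv2.COLOR_RGB2HSV),(105,120,40),(125,255,255)); 
print([ (np.where(m[:,u])[0].min(),np.where(m[:,u])[0].max()) for u in (225,235,320,330)])
shot('scene','s6.png')
E
```

```text
[(np.int64(238), np.int64(306)), (np.int64(237), np.int64(303)), (np.int64(237), np.int64(302)), (np.int64(237), np.int64(305))]
```

View pics/w6.png

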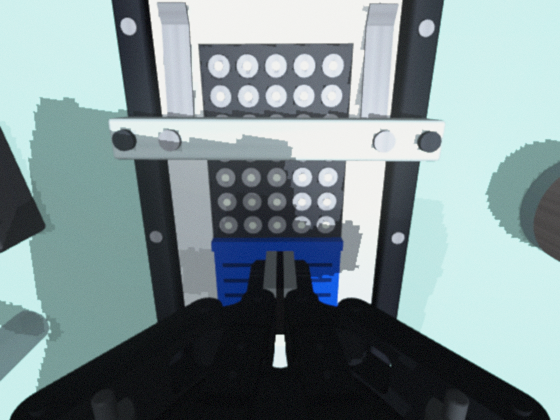

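The carrier has slipped about 4–5 mm under the fingertips, with the rib now at row 238. It is either at the stop or dragging. I'll push on to the rib to tell which.

Call:
arm_command([
  [[0.1, 0, 0], [0, 0, 0], 1],
  [[0.05, 0, 0], [0, 0, 0], 1],
  [[0, 0, 0], [0, 0, 0], 1],
])

```text
clock: 11.15
ee_pos: [0.5425, 0.1296, 0.0476]
tool_rot: [[0.992, 0.123, -0.006], [0.123, -0.992, -0.001], [-0.006, -0.0, -1.0]]
force: [-10.8, -1.4, 14.5]
finger_gap: 0.0001
grip_force: 8.4
```

Call:
arm_command([
  [[0.1, 0, 0], [0, 0, 0], 1],
  [[0, 0, 0], [0, 0, 0], 1],
])

```text
clock: 11.35
ee_pos: [0.5427, 0.1297, 0.0474]
tool_rot: [[0.992, 0.123, -0.009], [0.123, -0.992, -0.001], [-0.009, -0.0, -1.0]]
force: [-14.0, -2.1, 16.8]
finger_gap: -0.0001
grip_force: 9.5
```

```bash
python3 - <<'E'
from h import *
c=shot('wrist','w7.png'); q=c['img']
m=cv2.inRange(cv2.cvtColor(q,cv2.COLOR_RGB2HSV),(105,120,40),(125,255,255)); 
print([ (np.where(m[:,u])[0].min(),np.where(m[:,u])[0].max()) for u in (225,235,320,330)])
s=robot.read_state();print(s['ee_pos'],s['force'])
R=np.array(s['tool_rot']); t=np.array(s['ee_pos'])
c=load('w6.png')
for n,v,z in(('bridge',160,.034),('field far',44,.030),('rib',238,.031)): print(n,(R.T@(ray(c,278,v,z)-t))*1000)
E
```

```text
[(np.int64(237), np.int64(306)), (np.int64(237), np.int64(303)), (np.int64(237), np.int64(302)), (np.int64(237), np.int64(305))]
[0.54263471 0.12970334 0.04742935] [-13.98284433  -2.85354824  16.43072801]
bridge [53.82253735 -0.12878547 12.97240976]
field far [ 1.00941498e+02 -1.54367716e-02  1.65720734e+01]
rib [14.56197547 -0.24556864 16.30621014]
```

Call:
arm_command([
  [[0.1, 0, 0], [0, 0, 0], 1],
  [[0.1, 0, 0], [0, 0, 0], 1],
  [[0, 0, 0], [0, 0, 0], 1],
])

```text
clock: 11.7
ee_pos: [0.5429, 0.1298, 0.047]
tool_rot: [[0.992, 0.124, -0.014], [0.124, -0.992, -0.002], [-0.014, -0.0, -1.0]]
force: [-20.1, -3.6, 21.6]
finger_gap: -0.0004
grip_force: 12.0
```

Force is now 20 N with almost no further travel, so the nose is on the stop; the views put it about 65 mm past the bridge's near face. I'll ease off the push, then lift.

Call:
arm_command([
  [[-0.1, 0, 0], [0, 0, 0], 1],
  [[-0.1, 0, 0], [0, 0, 0], 1],
  [[0, 0, -0.1], [0, 0, 0], 1],
  [[0, 0, -0.2], [0, 0, 0], 1],
  [[0, 0, -0.2], [0, 0, 0], 1],
  [[0, 0, -0.3], [0, 0, 0], 1],
  [[-0.1, 0, -0.5], [0, 0, 0], 1],
  [[0, 0, -1], [0, 0, 0], 1],
  [[0, 0, -2], [0, 0, 0], 1],
  [[0, 0, 0], [0, 0, 0], 1],
])

```text
clock: 12.7
ee_pos: [0.5472, 0.1297, 0.0936]
tool_rot: [[0.992, 0.122, 0.008], [0.122, -0.992, 0.0], [0.008, 0.001, -1.0]]
force: [0.1, -0.7, -0.2]
finger_gap: 0.0001
grip_force: 0.0
```

Call:
arm_command([
  [[-1, 0, -3], [0, 0, 0], 1],
  [[-1, 0, -4], [0, 0, 0], 1],
  [[-1, 0, -4], [0, 0, 0], 1],
  [[0, 0, 0], [0, 0, 0], 1],
  [[0, 0, 0], [0, 0, 0], 1],
])

```text
clock: 13.2
ee_pos: [0.5152, 0.126, 0.2008]
tool_rot: [[0.992, 0.122, 0.003], [0.122, -0.992, 0.0], [0.003, 0.0, -1.0]]
force: [0.1, 0.6, -1.3]
finger_gap: -0.0003
grip_force: 0.0
```

```bash
python3 - <<'E'
from h import *
shot('wrist','w8.png');a=shot('top','t8.png');b=shot('scene','s8.png')
q=a['img'][110:260,130:340];p=b['img'][200:350,170:390]
o=np.vstack([cv2.resize(x[:,:,::-1],(560,290),interpolation=3) for x in(q,p)]);cv2.imwrite('pics/c8.png',o)
s=robot.read_state();print(s['clock'],s['ee_pos'],s['force'])
E
```

```text
13.35 [0.51370424 0.12588394 0.19793718] [-0.60681329 -0.55003192 -0.12480534]
```

View pics/w8.png

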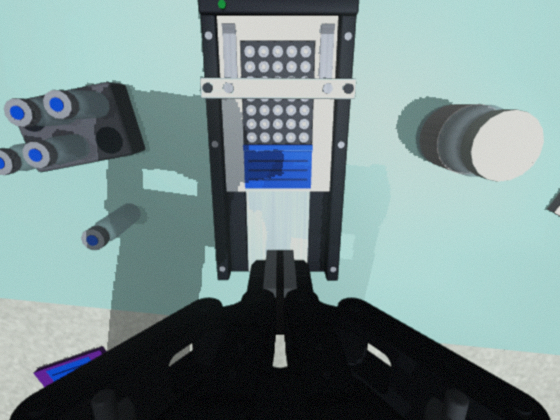

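View pics/c8.png

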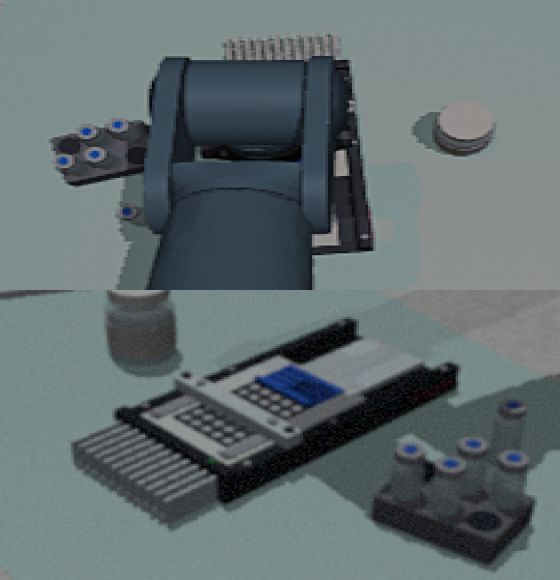

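The carrier lies under the bridge, its nose at row ~15 against the end wall at row ~13 and its rear edge at row ~191. Rack, vial and jar stand. I'll check the rear edge to bridge distance, which should be 85 mm when home.

```bash
python3 - <<'E'
from h import *
c=load('w8.png'); s=robot.read_state(); R=np.array(s['tool_rot']); t=np.array(s['ee_pos'])
g=c['img'].astype(int).sum(2)
for u in (236,322): print(u,[(v,g[v,u]) for v in list(range(8,20))+list(range(95,102))+list(range(187,196))])
f=lambda v,z:(R.T@(ray(c,279,v,z)-t))[0]*1000
print('bridge',f(97.5,.034),f(98.5,.034),'rear',f(191,.034),f(192,.034),'stop top',f(14,.04),'nose',f(14.5,.034),f(15.5,.034),'rib far',f(145,.039))
E
```

```text
236 [(8, np.int64(160)), (9, np.int64(147)), (10, np.int64(146)), (11, np.int64(135)), (12, np.int64(97)), (13, np.int64(73)), (14, np.int64(44)), (15, np.int64(276)), (16, np.int64(580)), (17, np.int64(650)), (18, np.int64(635)), (19, np.int64(642)), (95, np.int64(643)), (96, np.int64(626)), (97, np.int64(565)), (98, np.int64(460)), (99, np.int64(579)), (100, np.int64(614)), (101, np.int64(587)), (187, np.int64(415)), (188, np.int64(406)), (189, np.int64(408)), (190, np.int64(400)), (191, np.int64(301)), (192, np.int64(200)), (193, np.int64(156)), (194, np.int64(150)), (195, np.int64(149))]
322 [(8, np.int64(196)), (9, np.int64(191)), (10, np.int64(184)), (11, np.int64(179)), (12, np.int64(158)), (13, np.int64(99)), (14, np.int64(74)), (15, np.int64(284)), (16, np.int64(580)), (17, np.int64(636)), (18, np.int64(637)), (19, np.int64(634)), (95, np.int64(638)), (96, np.int64(645)), (97, np.int64(603)), (98, np.int64(511)), (99, np.int64(598)), (100, np.int64(638)), (101, np.int64(641)), (187, np.int64(638)), (188, np.int64(641)), (189, np.int64(642)), (190, np.int64(614)), (191, np.int64(401)), (192, np.int64(201)), (193, np.int64(162)), (194, np.int64(147)), (195, np.int64(162))]
bridge 86.77995224644135 85.94108147806514 rear 0.964429417700808 -0.04171221944825152 stop top 150.24871829699714 nose 151.3618877927479 150.63886956851888 rib far 45.730607555669906
```

```bash
python3 -c "
from h import *
print(robot.hand_in())"
```

```text
the job is handed in; nothing more can be done
None
```

The carrier was pressed down and slid under the bridge until it came up hard against the end stop. The camera check after release puts it home to within about 1 mm. The arm is clear, the jar, vial and rack are still standing, and the job was handed in after about 13 s of robot time.

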